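# Feed the heel plate between the grommet setter's pillars and press its grommet home

### The job

Set the snap grommet in the snowshoe heel plate: slide the plate flat along the setter's feed board, grommet end first, through the gap between the two guide pillars until it sits squarely against the back stop, then press the setter's head down by its palm knob until the grommet is fully home, and let the head spring back up. Only push and press with the fingers: do not pick the plate up, do not bring the head down before the plate is home, and leave the boot last, the pliers and the tube offcut alone.

Things in the scene. Friction and masses are not known exactly. Their poses are not given: they have to be found in the camera images.
- setter: bench grommet setter fixed to the work board: plywood feed board, 360 x 220 x 18 mm, with two steel pillars, a sprung grey head on them and a back stop. Origin: on the press axis, midway between the pillars, at the feed board's underside (top 18 mm above). x: feed direction, to the back stop; y: pillar to pillar; z: up. The feed board runs from x = -270 to +90 mm, y = +-110 mm
- gap (a point): point on the feed board's top midway between the two guide pillars, under the punch, axes as the setter's. The pillars are 20 mm in diameter and 104 mm tall, at y = +-61 mm from here: 102 mm clear between them. The head over them is a bar 46 mm (x) by 165 mm (y) by 18 mm, its underside 70 mm above the feed board at rest
- back_stop (a point): middle of the steel back stop's face, at the feed board's top, 45 mm beyond the gap point along the setter's x; the bar is 70 mm wide and 18 mm tall. The plate's grommet end butts against it
- plate: loose black plastic heel plate lying on the feed board before the pillars: 150 mm long (its x) x 96 mm wide (y) x 12 mm, corners rounded to 14 mm, 0.13 to 0.25 kg. Origin: centre of its underside. x points to the grommet end, which goes in first; three ribs 3 mm high on the other half. Home, its origin is at setter x = -30 mm. Starts 95 to 125 mm short, up to 25 mm aside and 0.25 rad askew
- grommet_top (a point): centre of the top of the white nylon snap grommet's flange (24 mm diameter, 3 mm thick), at x = +30 mm, y = 0 of the plate: 20 mm above the plate's underside before it is pressed, 15 mm after
- grommet (a joint): how far the grommet is pressed into the plate: 0 = standing 5 mm proud, 0.005 = fully home. It moves against about 4 N of friction and stays where it is left
- punch (a point): centre of the lower face of the steel punch (32 mm diameter at the face) under the setter's head, on the press axis, 34 mm above the feed board at rest; it goes down with the head
- knob_top (a point): centre of the top of the black mushroom palm knob (52 mm diameter, top flat for 28 mm) on the setter's head, on the press axis, 152 mm above the work board at rest; it goes down with the head
- head (a joint): how far the head is pressed down (m): 0 at rest, stops at 0.021. A spring returns it: about 3 N to start it, 7 N at the bottom, plus the grommet's 4 N. With the plate home the punch meets the grommet at about 0.014 and has it fully home at 0.019
- last: a carved pine boot last, 262 x 88 x 112 mm, standing on its sole on the work board beside the setter (leave alone); origin at the middle of its underside, x to the toe
- pliers: chrome locking pliers lying on the work board, 240 x 50 x 18 mm (leave alone); origin near the middle of their underside, x to the jaws
- tube: a dull aluminium frame tube offcut lying on the work board, 22 mm diameter, 165 mm long, one end hammered flat (leave alone); origin at the middle of its underside, x to the flat end
Things that resemble listed ones, but are neither listed nor needed, are in the scene too. Several things have the shape of the plate; the one meant has the colours described above.

How it is judged (in metres and radians):
On the way, in this order (a step that is already met when the one before it is completed fails the run):
1. the plate is through the gap, square against the back stop with the grommet under the punch (horizontal distance between grommet_top and punch below 0.005 m and x of plate in the frame of setter above -0.033 m and angle between the x axis of plate and the x axis of setter, either way round below 0.06 rad), for 0.2 s.
2. the head is pressed down and has pushed the grommet home (value of joint grommet above 0.004 m and value of joint head above 0.016 m), for 0.05 s.
At the end, for the whole second after the job is handed in: the grommet is pressed home (at least 4 of its 5 mm), the head is back up within 2 mm, and the plate lies still and flat on the feed board between the pillars, its end within 4 mm of the back stop, square to it within 0.07 rad, the grommet within 6 mm of the press axis (value of joint grommet above 0.004 m and value of joint head below 0.002 m and horizontal distance between grommet_top and punch below 0.006 m and x of plate in the frame of setter above -0.034 m and angle between the x axis of plate and the x axis of setter, either way round below 0.07 rad and z of plate in the frame of setter below 0.02 m and linear speed of plate below 0.01 m/s); the robot touches nothing.
It fails at once if the plate was lifted or tipped off the feed board (z of plate in the frame of setter above 0.025 m or z of plate in the frame of setter below 0.012 m or angle between plate's own z axis and vertical above 0.12 rad).
It fails at once if the head was brought down while the plate was not home under the punch (value of joint head above 0.006 m and horizontal distance between grommet_top and punch above 0.008 m).
It fails at once if the boot last was disturbed (distance of last from where it was at the start of the episode above 0.01 m).
It fails at once if the pliers were disturbed (distance of pliers from where it was at the start of the episode above 0.01 m).
It fails at once if the tube offcut was disturbed (distance of tube from where it was at the start of the episode above 0.01 m).
It also fails if it takes over 72 s, if anything falls off the work surface, if the arm or the gripper's body presses on something with over 40 N, if the wrist force passes 120 N, or if a joint passes its speed limit or range.

### The arm

A 6-joint arm with a two-finger parallel gripper is mounted at the origin on the work surface. World frame = base frame: x ahead of the robot, y to its left, z up, the work surface at z = 0. Lengths are in mm, angles in rad, forces in N, time in s.
With the tool pointing down it reaches from about 275 to 750 mm from the base axis. Payload 10.2 kg.
Tool frame: the origin (TCP) lies at the very end of the fingers, on their centre line; the grasp point (between the pads) lies 19 mm behind it; z points along the fingers, y is the line along which they close (so a half turn about z gives the same grasp; the last joint's range is limited). The gripper opens to 85 mm and grips with 20 to 120 N. Pads are 22 mm wide; open, the fingers measure 114 mm over their backs; the gripper's body (76 mm by 85 mm) begins 54 mm behind the grasp point. The pads swing forward as they close: fully open they stand 13 mm farther back than shut.
Start: joints at [-1.392, 0.313, 1.498, -0, 1.331, -0.223], TCP at [205.303, -483.2, 231.294] pointing down, gripper open.
Joint ranges: [-2.94, 2.94], [-0.97, 2.17], [0.19, 2.56], [-1.23, 4.37], [0.02, 3.11], [-2.88, 2.88]. Speed limits (rad/s): [2.39, 2.39, 3.01, 3.14, 3.14, 3.14].

### API

Orientations are given as a unit quaternion [w, x, y, z].
In Python, from rig import telemetry, optics, ctrl gives the robot as it stands.
- The arm moves only by the tool servo_tool, never from a script. Its argument "deltas" is a list of rows, each a list of 3 entries, a list of its own where there are three numbers: the shift along the tool's x, y, z in units of 20 cm (1.0 is 20 cm), then the turn, a rotation vector about the tool's x, y, z in units of 90 degrees (1.0 is 90 degrees), then the opening, from 0 (shut) to 1 (fully open). A call has 1 to 8 rows; each row shifts and turns the commanded pose from where the row before left it, along the tool's axes as they then stand; what a row does not reach is not made up. A row lasts 1/10 s, in which the tool goes at most 50 mm and 8.59 degrees, less where a joint would pass 70% of its speed; a pose out of reach is approached as far as the arm can. A call with a number of a shift or a turn outside -1 to 1 is refused whole. A call with a gripper value outside its range is refused whole. The fingers move at their own pace and stop on an object; "squeeze" is the grip in N (left out, the last holds). Time passes only in rows, so rows that do not move let the fingers close. It gives the time, the measured TCP pose, the force, the opening and the grip force at its end, in the units of the state.
- telemetry.sense(): the state, without advancing time (a new reading comes with each control period).
- optics.capture(name): name is "scene" or "top"; returns the picture (420x560x3 uint8, blue, green, red); there is no depth.
- optics.camera_model(name): a dict with "vfov" (degrees; the focal length in pixels is half the picture's height over the tangent of half this angle, whatever the lens; pixels are square), "cx", "cy" (the principal point, pixels), "R" (3x3) and "t" (3): a world point X has camera coordinates R X + t. Camera axes: x right, y down, z forward; pixel columns grow to the right and rows downward; lengths in mm; the calibration is good to about 2 mm. A picture is of the moment at which its call begins. camera_model takes no time and is no camera call.
- ctrl.finish_job(): hands the job in; it is judged then, once.
The state is a dict: "time_s": time; "joints": joint angles; "dq": joint speeds; "tau": joint torques, N m; "eef_pos": TCP position; "ee_rot": TCP orientation; "force": force on the tool from outside, world axes, zero at the start; "wrist_torque": the same for the moment, N m; "grip_width": opening from 0.0 (shut) to 1.0 (fully open); "grip_force": force on a finger pad.
Only numpy, scipy, OpenCV 4.12 (cv2) and the standard library are available. Lean on these libraries where they do the work, as an engineer would, in place of code of your own. Each camera call takes 0.05 s, during which the arm holds its last target. There are 200 camera calls.

## Working session

There is one attempt and no reset: what is moved stays moved. The work goes in short steps, Python scripts to look and compute and a tool call to move; the robot and the scene stay as the last step left them, time stands still between calls to the robot, and variables do not carry over. Pictures are saved under pics/ and viewed, at most 12 in all, crops included, and the job is handed in when it is done.

Besides the shell and the picture viewer there is one more tool, called after "Request:" as name([rows], argument=value, ...), one row to a line, values as JSON. servo_tool: Moves the arm, as the interface text tells. Its arguments: {"type":"object","properties":{"deltas":{"type":"array"},"squeeze":{"type":"number"}},"required":["deltas"]}

```bash
mkdir -p pics
python3 - <<'E'
from rig import telemetry, optics, ctrl
import cv2
for n in ("scene","top"):
    cv2.imwrite(f"pics/{n}0.png",optics.capture(n)); print(optics.camera_model(n))
print(telemetry.sense())
E
```

```text
{'vfov': 53.27688961635202, 'cx': 270.5714707078801, 'cy': 207.0535338458445, 'R': array([[ 0.82818586,  0.5601955 , -0.0170056 ],
       [ 0.38948864, -0.59710289, -0.70126082],
       [-0.40299725,  0.5741508 , -0.71270195]]), 't': array([-469.63576433, -142.88525622, 1522.48784335])}
{'vfov': 53.38653479311664, 'cx': 281.638883469038, 'cy': 209.58227804073007, 'R': array([[ 0.02833838, -0.9993467 ,  0.02243025],
       [-0.99574685, -0.03019001, -0.08704465],
       [ 0.08766495, -0.01986815, -0.99595186]]), 't': array([ -55.46062771,  597.2654902 , 1220.97129402])}
{'time_s': 0.1, 'joints': array([-1.39240886e+00,  3.13404890e-01,  1.49832305e+00,  7.16292640e-06,
        1.33101151e+00, -2.23392069e-01]), 'dq': array([-0.00083806, -0.00154246, -0.00229954,  0.00140619,  0.00085052,
        0.0003019 ]), 'tau': array([ 2.02109120e-03, -4.12899971e+01, -2.60144001e+01, -1.83234924e-04,
        3.01386674e-03,  1.68186131e-05]), 'eef_pos': array([ 205.25952809, -482.97526111,  230.80108357]), 'ee_rot': array([-5.73175011e-04,  9.79889430e-01,  1.99540414e-01,  1.63793223e-05]), 'force': array([ 0.29788587, -0.40464787,  0.55265834]), 'wrist_torque': array([ 0.04776158,  0.01817335, -0.02242075]), 'grip_force': 0.0, 'grip_width': 1.0030617691974}
```

View pics/top0.png

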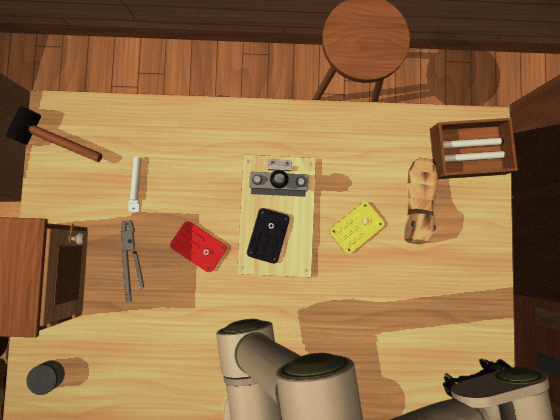

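View pics/scene0.png

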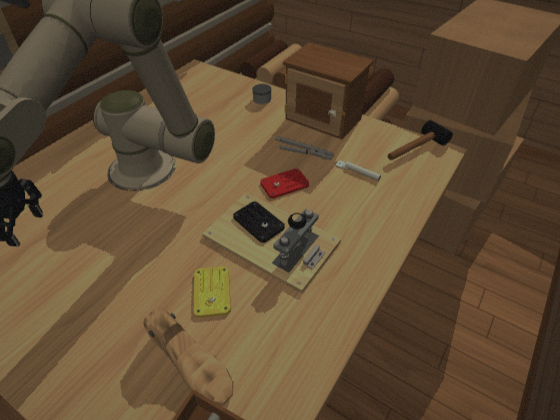

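The top view shows the feed board at about columns 238–315, rows 155–277. The head and knob are near (279,180), the back stop is at (280,165), and the black plate is near (269,235) with its grommet at (271,226). The scene view confirms this. Next I'll measure.

```bash
cat > h.py <<'E'
import numpy as np, cv2
from rig import telemetry, optics, ctrl
def ray(n,px,z):
    m=optics.camera_model(n); f=210/np.tan(np.radians(m['vfov']/2))
    px=np.atleast_2d(np.asarray(px,float))
    d=np.c_[(px[:,0]-m['cx'])/f,(px[:,1]-m['cy'])/f,np.ones(len(px))]@m['R']
    c=-m['R'].T@m['t']
    return c+d*((z-c[2])/d[:,2])[:,None]
def proj(n,X):
    m=optics.camera_model(n); f=210/np.tan(np.radians(m['vfov']/2))
    c=np.atleast_2d(X)@m['R'].T+m['t']
    return np.c_[c[:,0]/c[:,2]*f+m['cx'],c[:,1]/c[:,2]*f+m['cy']]
def crop(n,img,x,y,w,h,s):
    cv2.imwrite(n,cv2.resize(img[y:y+h,x:x+w],None,fx=s,fy=s,interpolation=cv2.INTER_CUBIC))
E
python3 - <<'E'
from h import *
a=cv2.imread('pics/top0.png'); b=cv2.imread('pics/scene0.png')
A=cv2.resize(a[145:285,228:328],None,fx=4.2,fy=4.2,interpolation=cv2.INTER_CUBIC)
cv2.imwrite('pics/c1.png',A)
crop('pics/c2.png',b,195,190,155,110,5)
g=cv2.cvtColor(a,cv2.COLOR_BGR2GRAY)
m=((g<60)*255).astype(np.uint8); m[:, :240]=0; m[:,:]=m; m[:198]=0; m[270:]=0; m[:,300:]=0
cs,_=cv2.findContours(m,cv2.RETR_EXTERNAL,cv2.CHAIN_APPROX_NONE)
c=max(cs,key=cv2.contourArea); print(cv2.contourArea(c),cv2.minAreaRect(c))
hsv=cv2.cvtColor(a,cv2.COLOR_BGR2HSV)
for p in [(255,245),(241,265),(225,265),(310,220),(325,200),(310,262),(246,170)]: print(p,a[p[1],p[0]],hsv[p[1],p[0]])
E
```

```text
1504.5 ((267.9433898925781, 235.19810485839844), (31.867645263671875, 50.1365966796875), 15.945395469665527)
(255, 245) [30 30 32] [ 0 16 32]
(241, 265) [117 184 209] [ 22 112 209]
(225, 265) [112 178 209] [ 20 118 209]
(310, 220) [127 199 206] [ 27  98 206]
(325, 200) [111 175 209] [ 20 120 209]
(310, 262) [133 207 212] [ 28  95 212]
(246, 170) [119 188 207] [ 24 108 207]
```

View pics/c1.png

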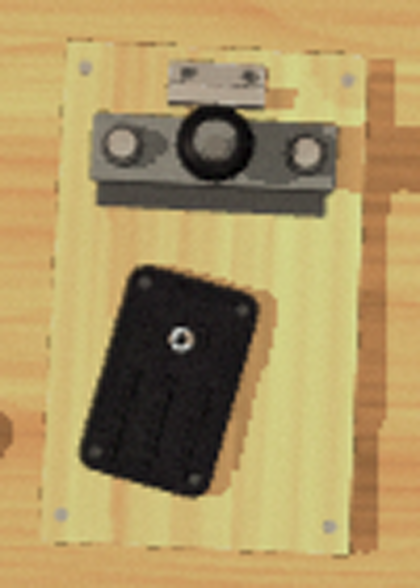

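View pics/c2.png

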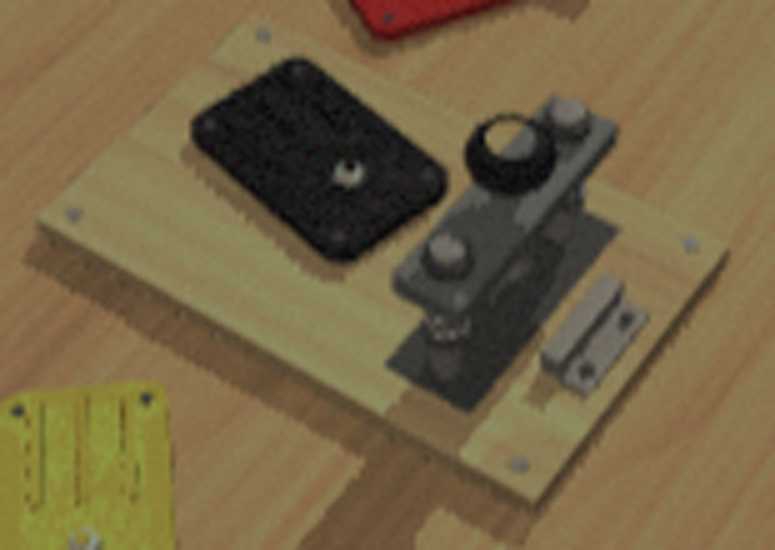

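c1 shows the pillar tops at (122,145) and (308,154), the knob top at (216,139), the board corners at (68,40), (364,56), (349,554) and (42,540), and the plate's grommet at (180,339). c2 agrees. I'll cast rays from these.

```bash
cat >> h.py <<'E'
def up(P,s=4.2,o=(228,145)): return (np.asarray(P,float)+.5)/s-.5+np.array(o)
def up2(P): return up(P,5,(195,190))
E
python3 - <<'E'
from h import *
np.set_printoptions(precision=1,suppress=True)
C=ray('top',up([(68,40),(364,56),(349,554),(42,540)]),18)[:,:2]; print('corners',C)
ex=(C[0]+C[1]-C[2]-C[3]);ex/=np.linalg.norm(ex); ey=(C[0]+C[3]-C[1]-C[2]);ey/=np.linalg.norm(ey)
print('yaw',np.arctan2(ex[1],ex[0]),np.arctan2(-ey[0],ey[1]),'origin from centre',C.mean(0)+90*ex)
P=ray('top',up([(122,145),(308,154)]),122)[:,:2];d=P[0]-P[1];print('pillars',P,P.mean(0),np.arctan2(-d[0],d[1]),np.hypot(*d))
print('knob',ray('top',up([216,138]),152), 'scene',ray('scene',up2([517,139]),152))
P=ray('scene',up2([(446,256),(572,118)]),122)[:,:2];print('pillars scene',P,P.mean(0))
H=ray('top',up([(145,282),(243,310),(95,452),(195,480)]),30)[:,:2];print('holes',H,'plate',H.mean(0))
v=H[0]+H[1]-H[2]-H[3];print('yaw',np.arctan2(v[1],v[0]));w=H[0]+H[2]-H[1]-H[3];print(np.arctan2(-w[0],w[1]))
print('grommet',ray('top',up([180,339]),38),ray('scene',up2([348,173]),38))
H=ray('scene',up2([(298,68),(428,178),(206,124),(338,238)]),30)[:,:2];print('plate scene',H.mean(0))
print('rect',ray('top',[267.94,235.2],29))
C=ray('scene',up2([(255,15),(40,222),(537,500),(728,250)]),18)[:,:2];print('corners scene',C)
E
```

```text
corners [[ 764.9   81.6]
 [ 760.2 -133.1]
 [ 402.4 -130.1]
 [ 406.4   86.9]]
yaw -0.011523960804923652 -0.019936096324132575 origin from centre [673.5 -24.7]
pillars [[672.8  35.6]
 [670.7 -87.4]] [671.8 -25.9] -0.016925978186072357 123.0198853668602
knob [[674.5 -25.9 152. ]] scene [[675.6 -23.8 152. ]]
pillars scene [[674.5 -92.5]
 [679.1  31.4]] [676.8 -30.6]
holes [[590.1  19.9]
 [572.3 -50. ]
 [469.4  51.1]
 [451.8 -19.6]] plate [520.9   0.4]
yaw -0.24989233838226035
-0.24627675889934442
grommet [[550.   -6.1  38. ]] [[551.9 -10.8  38. ]]
plate scene [520.4  -0. ]
rect [[521.    0.6  29. ]]
corners scene [[ 408.4   86.6]
 [ 407.5 -131.5]
 [ 761.1 -135.5]
 [ 765.5   76.8]]
```

```bash
cat >> h.py <<'E'
from scipy.spatial.transform import Rotation as Rn
O=np.array([673.8,-25.3]); YAW=-0.015
def S(x,y):
    c,s=np.cos(YAW),np.sin(YAW); return O+np.array([c*x-s*y,s*x+c*y])
def toS(p):
    c,s=np.cos(YAW),np.sin(YAW); d=np.asarray(p)[:2]-O; return np.array([c*d[0]+s*d[1],-s*d[0]+c*d[1]])
def go(x,y,z,yaw=None):
    """setter x,y, world z, tool-x yaw in the setter frame -> shift (in units, tool axes now) and turn rotvec (units)"""
    s=telemetry.sense(); q=s['ee_rot']; R=Rn.from_quat([q[1],q[2],q[3],q[0]])
    d=R.inv().apply(np.r_[S(x,y),z]-s['eef_pos'])/200
    out=[np.round(d,4)]
    if yaw is not None:
        a=yaw+YAW; T=Rn.from_matrix(np.array([[np.cos(a),np.sin(a),0],[np.sin(a),-np.cos(a),0],[0,0,-1]]).T)
        out.append(np.round((R.inv()*T).as_rotvec()/(np.pi/2),4))
    print('t',round(s['time_s'],2),'now S',np.round(toS(s['eef_pos']),1),'z',round(s['eef_pos'][2],1),'F',np.round(s['force'],1),'grip',round(s['grip_width'],2),'->',*out)
E
python3 -c "
from h import *
go(-153,110,231,np.pi/2)"
```

```text
t 0.1 now S [-461.6 -464.7] z 230.8 F [ 0.3 -0.4  0.6] grip 1.0 -> [ 2.5742e+00 -2.0026e+00  1.9000e-03] [-5.000e-04 -6.000e-04 -7.347e-01]
```

Request:
servo_tool([
  [[0,0,0],[0,0,-0.092],0.5],
  [[0,0,0],[0,0,-0.092],0.5],
  [[0,0,0],[0,0,-0.092],0.5],
  [[0,0,0],[0,0,-0.092],0.5],
  [[0,0,0],[0,0,-0.092],0.5],
  [[0,0,0],[0,0,-0.092],0.5],
  [[0,0,0],[0,0,-0.092],0.5],
  [[0,0,0],[0,0,-0.092],0.5],
])

```text
time_s: 0.9
eef_pos: [205.3, -483.0, 230.9]
ee_rot: [-0.0, 0.71, 0.705, 0.0]
force: [0.5, 0.1, 0.1]
grip_width: 0.499
grip_force: 0.0
```

```bash
python3 -c "
from h import *
go(-153,115,231,np.pi/2)"
```

```text
t 0.9 now S [-461.6 -464.7] z 230.9 F [0.5 0.1 0.1] grip 0.5 -> [2.8860e+00 1.5665e+00 1.6000e-03] [-0.0001 -0.0005  0.0052]
```

Request:
servo_tool([
  [[0.18,0.098,0],[0,0,0],0.5],
  [[0.18,0.098,0],[0,0,0],0.5],
  [[0.18,0.098,0],[0,0,0],0.5],
  [[0.18,0.098,0],[0,0,0],0.5],
  [[0.18,0.098,0],[0,0,0],0.5],
  [[0.18,0.098,0],[0,0,0],0.5],
  [[0.18,0.098,0],[0,0,0],0.5],
  [[0.18,0.098,0],[0,0,0],0.5],
])

```text
time_s: 1.7
eef_pos: [366.2, -195.6, 231.2]
ee_rot: [-0.0, 0.712, 0.702, 0.0]
force: [-0.5, -0.7, -0.4]
grip_width: 0.501
grip_force: 0.0
```

Request:
servo_tool([
  [[0.18,0.098,0],[0,0,0],0.5],
  [[0.18,0.098,0],[0,0,0],0.5],
  [[0.18,0.098,0],[0,0,0],0.5],
  [[0.18,0.098,0],[0,0,0],0.5],
  [[0.18,0.098,0],[0,0,0],0.5],
  [[0.18,0.098,0],[0,0,0],0.5],
  [[0.18,0.098,0],[0,0,0],0.5],
  [[0.18,0.098,0],[0,0,0],0.5],
])

```text
time_s: 2.5
eef_pos: [526.7, 90.5, 231.0]
ee_rot: [-0.0, 0.712, 0.703, -0.0]
force: [1.1, -0.7, 0.5]
grip_width: 0.499
grip_force: 0.0
```

```bash
python3 -c "
from h import *
go(-153,98,36,np.pi/2)"
```

```text
t 2.5 now S [-148.8  113.5] z 231.0 F [ 1.1 -0.7  0.5] grip 0.5 -> [-0.0776 -0.0208  0.9751] [-0.0003  0.      0.0015]
```

Request:
servo_tool([
  [[-0.018,-0.005,0.23],[0,0,0],0.5],
  [[-0.02,-0.005,0.23],[0,0,0],0.5],
  [[-0.02,-0.005,0.23],[0,0,0],0.5],
  [[-0.02,-0.005,0.23],[0,0,0],0.5],
  [[0,0,0.03],[0,0,0],0.5],
  [[0,0,0.025],[0,0,0],0.5],
  [[0,0,0],[0,0,0],0.5],
])

```text
time_s: 3.2
eef_pos: [523.1, 73.2, 37.8]
ee_rot: [0.001, 0.712, 0.703, 0.001]
force: [0.7, 0.9, -0.7]
grip_width: 0.497
grip_force: 0.0
```

Request:
servo_tool([
  [[0,0,0.025],[0,0,0],0.5],
  [[0,0,0.025],[0,0,0],0.5],
  [[0,0,0.01],[0,0,0],0.5],
  [[0,0,0.01],[0,0,0],0.5],
  [[0,0,0],[0,0,0],0.5],
])

```text
time_s: 3.7
eef_pos: [522.0, 73.2, 22.2]
ee_rot: [-0.0, 0.712, 0.703, -0.0]
force: [0.5, -0.2, -0.4]
grip_width: 0.498
grip_force: 0.0
```

```bash
python3 -c "
from h import *
go(-153,98,19,np.pi/2)
a=optics.capture('scene'); crop('pics/c3.png',a,180,150,160,120,5)"
```

```text
t 3.7 now S [-153.2   96.2] z 22.2 F [ 0.5 -0.2 -0.4] grip 0.5 -> [0.009  0.0012 0.016 ] [-0.0001 -0.      0.0014]
```

View pics/c3.png

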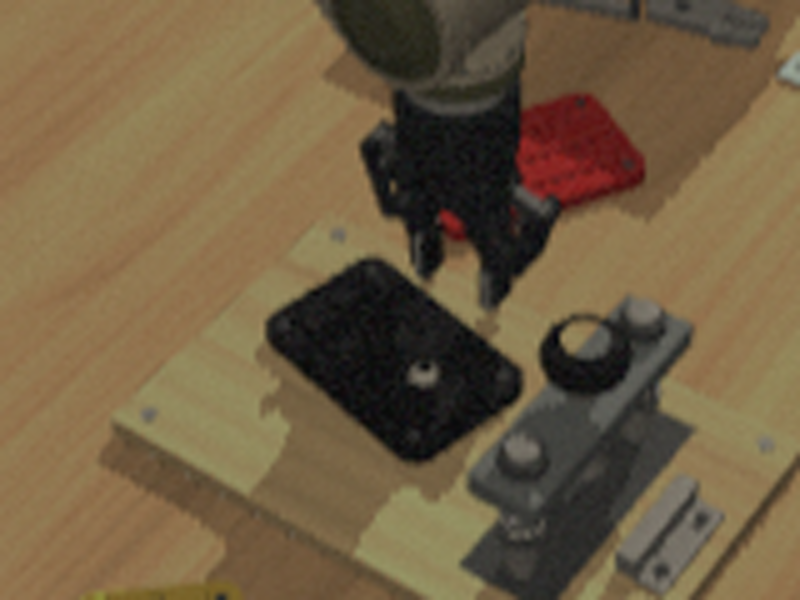

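The fingertips, near (427,275) and (490,305), stand beside the plate's left edge a few mm above the board. I'll lower them to touch the board.

Request:
servo_tool([
  [[0,0,0.007],[0,0,0],0.5],
  [[0,0,0.007],[0,0,0],0.5],
  [[0,0,0.005],[0,0,0],0.5],
  [[0,0,0],[0,0,0],0.5],
])

```text
time_s: 4.15
eef_pos: [522.0, 73.2, 18.3]
ee_rot: [-0.0, 0.712, 0.703, -0.0]
force: [0.8, 0.8, 0.3]
grip_width: 0.5
grip_force: 0.0
```

Request:
servo_tool([
  [[0,0,0.005],[0,0,0],0.5],
  [[0,0,0],[0,0,0],0.5],
])

```text
time_s: 4.35
eef_pos: [522.1, 73.2, 17.4]
ee_rot: [-0.0, 0.712, 0.703, -0.0]
force: [-0.6, -0.1, 0.2]
grip_width: 0.502
grip_force: 0.0
```

Request:
servo_tool([
  [[0,0,0.005],[0,0,0],0.5],
  [[0,0,0],[0,0,0],0.5],
])

```text
time_s: 4.55
eef_pos: [522.1, 73.2, 16.4]
ee_rot: [-0.0, 0.712, 0.703, -0.0]
force: [-0.1, -0.5, -0.2]
grip_width: 0.501
grip_force: 0.0
```

Request:
servo_tool([
  [[-0.02,0,0],[0,0,0],0.5],
  [[-0.02,0,0],[0,0,0],0.5],
  [[-0.018,0,0],[0,0,0],0.5],
  [[-0.018,0,0],[0,0,0],0.5],
  [[-0.018,0,0],[0,0,0],0.5],
  [[-0.018,0,0],[0,0,0],0.5],
  [[-0.018,0,0],[0,0,0],0.5],
  [[0,0,0],[0,0,0],0.5],
])

```text
time_s: 5.35
eef_pos: [521.8, 46.7, 16.5]
ee_rot: [0.0, 0.712, 0.702, -0.0]
force: [0.6, 0.3, -0.4]
grip_width: 0.5
grip_force: 0.0
```

```bash
cat >> h.py <<'E'
def plate(save=None):
    "black plate from the scene view (top view is hidden by the arm): fit of dark mask's rectangle on z=30, in setter frame"
    a=optics.capture('top'); b=optics.capture('scene')
    if save:
        A=cv2.resize(a[145:285,228:328],None,fx=4.2,fy=4.2,interpolation=cv2.INTER_CUBIC)
        B=cv2.resize(b[180:300,190:350],None,fx=2.4,fy=2.4,interpolation=cv2.INTER_CUBIC)
        A=cv2.copyMakeBorder(A,0,0,0,0,0); H=max(A.shape[0],B.shape[0])
        f=lambda I: cv2.copyMakeBorder(I,0,H-I.shape[0],0,0,cv2.BORDER_CONSTANT)
        cv2.imwrite(save,np.hstack([f(A),f(B)])[:600,:800])
E
python3 -c "
from h import *
go(-153,59,16.4,np.pi/2)
plate('pics/c4.png')"
```

```text
t 5.35 now S [-153.    69.7] z 16.5 F [ 0.6  0.3 -0.4] grip 0.5 -> [-0.0534  0.      0.0006] [0.0001 0.0001 0.0011]
```

View pics/c4.png

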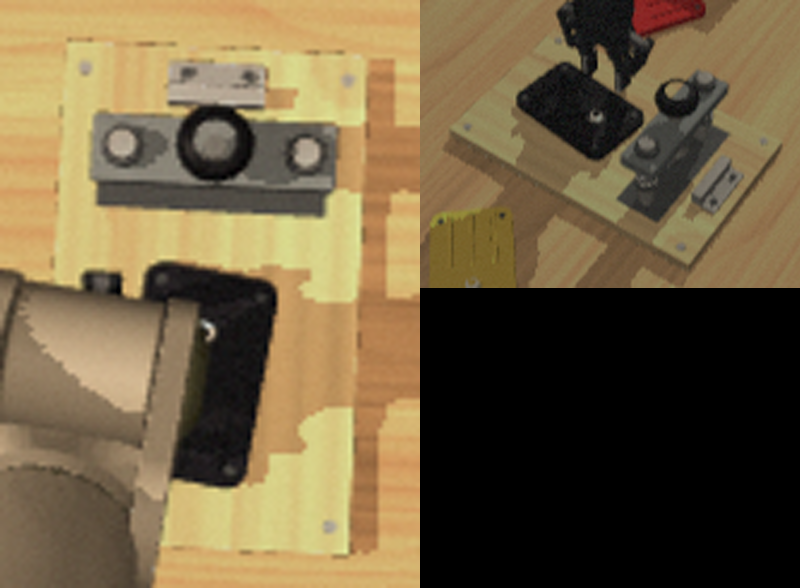

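The plate is turning square. In the left crop its front holes are at (160,280) and (263,298), and the right-rear hole is at (230,470). I'll push on and measure the free right and front edges with code.

Request:
servo_tool([
  [[-0.015,0,0],[0,0,0],0.5],
  [[-0.015,0,0],[0,0,0],0.5],
  [[-0.01,0,0],[0,0,0],0.5],
  [[0,0,0],[0,0,0],0.5],
])

```text
time_s: 5.85
eef_pos: [521.7, 38.9, 16.5]
ee_rot: [0.0, 0.712, 0.702, -0.0]
force: [0.2, 0.3, -0.4]
grip_width: 0.498
grip_force: 0.0
```

```bash
cat >> h.py <<'E'
def edges(a=None):
    "right and front edges of the black plate in the top view -> setter frame"
    if a is None: a=optics.capture('top')
    g=cv2.cvtColor(a,cv2.COLOR_BGR2GRAY); g[:,:240]=255; g[:,306:]=255
    m=(g<62); m[:201]=False; m[266:]=False
    lab,k,st,_=cv2.connectedComponentsWithStats(m.astype(np.uint8)); i=1+np.argmax(st[1:,4])
    ys,xs=np.where(k==i); y0,y1=ys.min(),ys.max()
    R=[]
    for y in range(y0+9,y1-8):
        x=xs[ys==y].max(); v=g[y,x:x+3].astype(float); R.append((x+np.interp(80,v,[0,1,2]),y))
    W=np.array([toS(p) for p in ray('top',R,29)])
    p=np.polyfit(W[:,0],W[:,1],1); p=np.polyfit(*W[abs(W[:,1]-np.polyval(p,W[:,0]))<1.5].T,1)
    ang=np.arctan(p[0])
    xr=xs.max(); F=[]
    for x in range(xr-16,xr-7):
        y=ys[xs==x].min(); v=g[y-2:y+1,x][::-1].astype(float); F.append((x,y-np.interp(80,v,[0,1,2])))
    V=np.array([toS(q) for q in ray('top',F,29)])
    n=np.array([np.cos(ang),np.sin(ang)]); l=np.array([-n[1],n[0]])
    e=W[abs(W[:,1]-np.polyval(p,W[:,0]))<1.5]
    c=n*(np.median(V@n)-75)+l*(np.median(e@l)+48)
    print('plate S',np.round(c,1),'ang',round(ang,3))
E
python3 -c "
from h import *
print('start ref'); edges(cv2.imread('pics/top0.png'))
go(-153,59,16.4,np.pi/2); edges()"
```

```text
start ref
plate S [-153.2   24.1] ang -0.233
t 5.85 now S [-153.1   61.9] z 16.5 F [ 0.2  0.3 -0.4] grip 0.5 -> [-0.0144  0.0003  0.0004] [0.     0.0001 0.0012]
plate S [-146.3   -0.3] ang -0.098
```

Request:
servo_tool([
  [[0.05,0,0],[0,0,0],0.5],
  [[0.05,0,0],[0,0,0],0.5],
  [[0,0,-0.2],[0,0,0],0.5],
  [[0,0,-0.2],[0,0,0],0.5],
  [[0,0,0],[0,0,0.09],0.5],
  [[0,0,0],[0,0,0.09],0.5],
  [[0,0,0],[0,0,0.09],0.5],
  [[0,0,0],[0,0,0.09],0.5],
])

```text
time_s: 6.7
eef_pos: [521.8, 60.1, 96.6]
ee_rot: [0.0, 0.881, 0.474, 0.0]
force: [-0.1, 0.1, 0.3]
grip_width: 0.498
grip_force: 0.0
```

Request:
servo_tool([
  [[0,0,0],[0,0,0.091],0.5],
  [[0,0,0],[0,0,0.091],0.5],
  [[0,0,0],[0,0,0.091],0.5],
  [[0,0,0],[0,0,0.091],0.5],
  [[0,0,0],[0,0,0.091],0.5],
  [[0,0,0],[0,0,0.091],0.5],
  [[0,0,0],[0,0,0.091],0.5],
  [[0,0,0],[0,0,0],0.5],
])

```text
time_s: 7.5
eef_pos: [521.8, 60.0, 96.5]
ee_rot: [-0.0, 1.0, -0.004, -0.0]
force: [0.5, -0.2, -0.0]
grip_width: 0.503
grip_force: 0.0
```

```bash
python3 -c "
from h import *
go(-247,-1,17,0)"
```

```text
t 7.5 now S [-153.2   83. ] z 96.5 F [ 0.5 -0.2 -0. ] grip 0.5 -> [-0.4715  0.4171  0.3974] [-0.      0.      0.0041]
```

Request:
servo_tool([
  [[-0.157,0.139,0],[0,0,0.004],0.5],
  [[-0.157,0.139,0],[0,0,0],0.5],
  [[-0.157,0.139,0],[0,0,0],0.5],
  [[0,0,0.15],[0,0,0],0.5],
  [[0,0,0.15],[0,0,0],0.5],
  [[0,0,0.07],[0,0,0],0.5],
  [[0,0,0.027],[0,0,0],0.5],
  [[0,0,0],[0,0,0],0.5],
])

```text
time_s: 8.3
eef_pos: [426.7, -22.7, 17.1]
ee_rot: [-0.0, 1.0, -0.006, -0.0]
force: [-0.7, -0.6, 0.2]
grip_width: 0.502
grip_force: 0.0
```

```bash
python3 -c "
from h import *
go(-200,-1,17,0);plate('pics/c5.png')"
```

```text
t 8.3 now S [-247.1   -1.1] z 17.1 F [-0.7 -0.6  0.2] grip 0.5 -> [2.357e-01 4.000e-04 2.000e-04] [-0.0001  0.0004  0.0024]
```

View pics/c5.png

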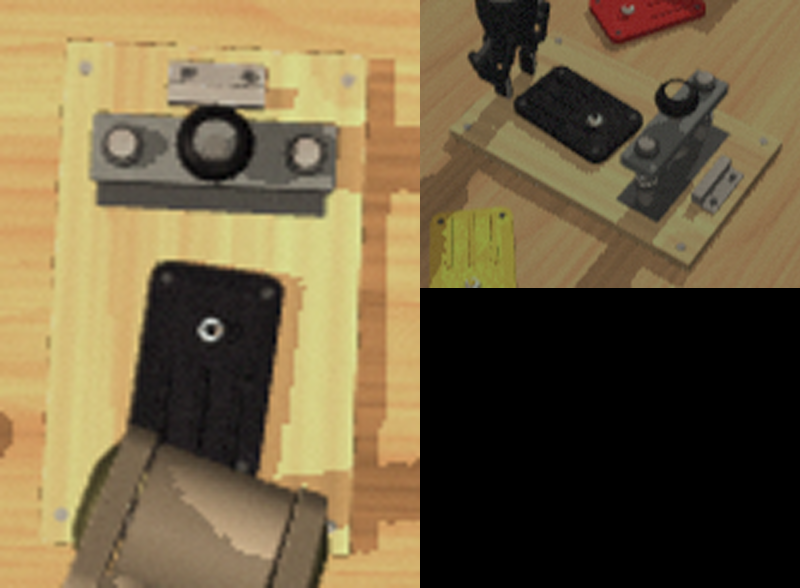

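The plate lies before the pillars with its grommet at (210,328) in the crop, and the fingers are behind its rear edge. Now I'll push forward.

Request:
servo_tool([
  [[0.035,0,0],[0,0,0],0.5],
  [[0.035,0,0],[0,0,0],0.5],
  [[0.025,0,0],[0,0,0],0.5],
  [[0.02,0,0],[0,0,0],0.5],
  [[0.02,0,0],[0,0,0],0.5],
  [[0.02,0,0],[0,0,0],0.5],
  [[0.02,0,0],[0,0,0],0.5],
  [[0,0,0],[0,0,0],0.5],
])

```text
time_s: 9.2
eef_pos: [462.3, -23.7, 17.1]
ee_rot: [0.0, 1.0, -0.007, 0.0]
force: [0.3, -0.2, -0.4]
grip_width: 0.503
grip_force: 0.0
```

```bash
python3 -c "
from h import *
go(-200,-1,17,0);a=optics.capture('top');cv2.imwrite('pics/t6.png',a);edges(a)"
```

```text
t 9.2 now S [-211.5   -1.5] z 17.1 F [ 0.3 -0.2 -0.4] grip 0.5 -> [ 0.0573 -0.0026  0.0007] [ 0.0001 -0.0006  0.0004]
plate S [-124.3    6. ] ang -0.015
```

```bash
cat >> h.py <<'E'
def grom(a):
    R=a[190:260,255:300]; m=(R.min(2)>95).astype(np.uint8); m[:,30:]=0
    n,k,st,c=cv2.connectedComponentsWithStats(m)
    for i in range(1,n):
        if 4<st[i,4]<40 and max(st[i,2:4])<9: p=c[i]+[255,190]; print('grom px',p.round(1),'S',toS(ray('top',p,38)[0]).round(1),st[i,4])
E
python3 -c "
from h import *
for f in ('top0','t6'): grom(cv2.imread(f'pics/{f}.png'))
edges(cv2.imread('pics/t6.png'))
a=cv2.imread('pics/t6.png');crop('pics/c6.png',a,228,145,100,140,4.2)"
```

```text
grom px [270.7 225.3] S [-123.8   16.7] 19
grom px [283.5 258. ] S [-218.   -25.2] 6
grom px [275.  215.5] S [-94.3   5.3] 19
plate S [-124.3    6. ] ang -0.015
```

View pics/c6.png

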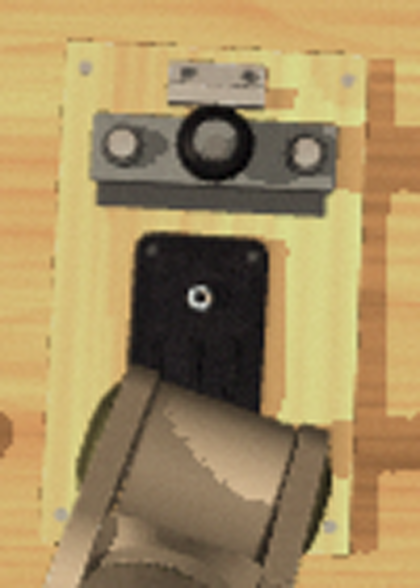

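The plate is now square with its grommet at (199,297) in the crop, about 5.5 mm left of the axis. A slanted two-finger push before the pillars should correct that.

Request:
servo_tool([
  [[0.016,0.0032,0],[0,0,0],0.5],
  [[0.016,0.0032,0],[0,0,0],0.5],
  [[0.016,0.0032,0],[0,0,0],0.5],
  [[0.016,0.0032,0],[0,0,0],0.5],
  [[0.016,0.0032,0],[0,0,0],0.5],
  [[0,0,0],[0,0,0],0.5],
])

```text
time_s: 9.85
eef_pos: [478.2, -27.2, 17.2]
ee_rot: [0.0, 1.0, -0.007, 0.0]
force: [-0.0, -0.1, -0.2]
grip_width: 0.503
grip_force: 0.0
```

```bash
python3 -c "
from h import *
go(-180,-6,17,0);a=optics.capture('top');cv2.imwrite('pics/t7.png',a);edges(a);grom(a)"
```

```text
t 9.85 now S [-195.6   -4.8] z 17.2 F [-0.  -0.1 -0.2] grip 0.5 -> [0.0778 0.006  0.0008] [ 0.0001 -0.0004  0.0003]
plate S [-118.8    3.8] ang 0.011
grom px [275.6 210.2] S [-78.7   4.3] 21
```

Request:
servo_tool([
  [[-0.06,0,0],[0,0,0],0.5],
  [[0,0,-0.2],[0,0,0],0.5],
  [[0,0,-0.2],[0,0,-0.09],0.5],
  [[0,0,0],[0,0,-0.091],0.5],
  [[0,0,0],[0,0,-0.091],0.5],
  [[0,0,0],[0,0,-0.091],0.5],
  [[0,0,0],[0,0,-0.091],0.5],
  [[0,0,0],[0,0,-0.091],0.5],
])

```text
time_s: 10.7
eef_pos: [465.6, -26.8, 97.2]
ee_rot: [0.0, 0.912, 0.411, 0.0]
force: [-0.3, 0.3, -0.3]
grip_width: 0.5
grip_force: 0.0
```

Request:
servo_tool([
  [[0,0,0],[0,0,-0.091],0.5],
  [[0,0,0],[0,0,-0.091],0.5],
  [[0,0,0],[0,0,-0.091],0.5],
  [[0,0,0],[0,0,-0.091],0.5],
  [[0,0,0],[0,0,-0.091],0.5],
  [[0,0,0],[0,0,0],0.5],
])

```text
time_s: 11.3
eef_pos: [465.7, -26.8, 97.2]
ee_rot: [0.0, 0.712, 0.702, 0.0]
force: [0.4, -0.4, -0.3]
grip_width: 0.502
grip_force: 0.0
```

```bash
python3 -c "
from h import *
go(-113,80,17,np.pi/2)"
```

```text
t 11.3 now S [-208.1   -4.6] z 97.2 F [ 0.4 -0.4 -0.3] grip 0.5 -> [0.4224 0.4761 0.401 ] [0.0002 0.0001 0.0011]
```

Request:
servo_tool([
  [[0.141,0.159,0],[0,0,0.001],0.5],
  [[0.141,0.159,0],[0,0,0],0.5],
  [[0.141,0.159,0],[0,0,0],0.5],
  [[0,0,0.15],[0,0,0],0.5],
  [[0,0,0.15],[0,0,0],0.5],
  [[0,0,0.07],[0,0,0],0.5],
  [[0,0,0.03],[0,0,0],0.5],
  [[0,0,0],[0,0,0],0.5],
])

```text
time_s: 12.1
eef_pos: [562.6, 56.1, 17.6]
ee_rot: [0.0, 0.713, 0.701, 0.0]
force: [-0.9, -0.0, -0.4]
grip_width: 0.505
grip_force: 0.0
```

Request:
servo_tool([
  [[-0.03,0,0],[0,0,0],0.5],
  [[-0.03,0,0],[0,0,0],0.5],
  [[-0.02,0,0],[0,0,0],0.5],
  [[-0.02,0,0],[0,0,0],0.5],
  [[0,0,0],[0,0,0],0.5],
])

```text
time_s: 12.6
eef_pos: [562.1, 35.7, 17.3]
ee_rot: [0.0, 0.713, 0.701, 0.0]
force: [0.4, 0.7, 0.0]
grip_width: 0.499
grip_force: 0.0
```

```bash
sed -i 's/m\[:201\]=False/m[:197]=False/' h.py; python3 -c "
from h import *
go(-113,58,17,np.pi/2);a=optics.capture('top');cv2.imwrite('pics/t8.png',a);edges(a);grom(a)"
```

```text
t 12.6 now S [-112.6   59.3] z 17.3 F [0.4 0.7 0. ] grip 0.5 -> [-0.0065 -0.0022  0.0015] [ 0.0002  0.     -0.0012]
plate S [-108.4    0.7] ang -0.001
grom px [262.4 195.2] S [-35.8  45.3] 5
```

Request:
servo_tool([
  [[-0.004,0,0],[0,0,0],0.5],
  [[0,0,0],[0,0,0],0.5],
  [[0.05,0,0],[0,0,0],0.5],
  [[0.05,0,0],[0,0,0],0.5],
  [[0,0,-0.2],[0,0,0],0.5],
  [[0,0,-0.2],[0,0,0.091],0.5],
  [[0,0,0],[0,0,0.091],0.5],
  [[0,0,0],[0,0,0.091],0.5],
])

```text
time_s: 13.45
eef_pos: [562.8, 56.5, 98.4]
ee_rot: [0.001, 0.847, 0.532, 0.001]
force: [-0.5, 0.2, 0.0]
grip_width: 0.5
grip_force: 0.0
```

Request:
servo_tool([
  [[0,0,0],[0,0,0.091],0.5],
  [[0,0,0],[0,0,0.091],0.5],
  [[0,0,0],[0,0,0.091],0.5],
  [[0,0,0],[0,0,0.091],0.5],
  [[0,0,0],[0,0,0.091],0.5],
  [[0,0,0],[0,0,0.091],0.5],
  [[0,0,0],[0,0,0.091],0.5],
  [[0,0,0],[0,0,0.091],0.5],
])

```text
time_s: 14.25
eef_pos: [562.2, 56.5, 97.1]
ee_rot: [-0.0, 1.0, -0.011, -0.0]
force: [-0.5, -0.1, -0.3]
grip_width: 0.499
grip_force: 0.0
```

```bash
python3 -c "
from h import *
go(-207,0,17,0)"
```

```text
t 14.25 now S [-112.8   80.1] z 97.1 F [-0.5 -0.1 -0.3] grip 0.5 -> [-0.468   0.4043  0.4003] [-0.0001  0.0001 -0.0049]
```

Request:
servo_tool([
  [[-0.156,0.135,0],[0,0,-0.005],0.5],
  [[-0.156,0.135,0],[0,0,0],0.5],
  [[-0.156,0.135,0],[0,0,0],0.5],
  [[0,0,0.15],[0,0,0],0.5],
  [[0,0,0.15],[0,0,0],0.5],
  [[0,0,0.07],[0,0,0],0.5],
  [[0,0,0.03],[0,0,0],0.5],
  [[0,0,0],[0,0,0],0.5],
])

```text
time_s: 15.05
eef_pos: [467.8, -23.7, 17.1]
ee_rot: [-0.0, 1.0, -0.005, -0.0]
force: [1.0, 0.3, 0.3]
grip_width: 0.504
grip_force: 0.0
```

```bash
python3 -c "
from h import *
go(-175,0,17,0);a=optics.capture('top');edges(a);grom(a)"
```

```text
t 15.05 now S [-206.    -1.5] z 17.1 F [1.  0.3 0.3] grip 0.5 -> [ 0.1551 -0.0066  0.0005] [-0.0001  0.0003  0.0038]
plate S [-108.4    0.8] ang 0.003
grom px [276.9 210.5] S [-79.4   0.2] 17
```

Request:
servo_tool([
  [[0.025,-0.0066,0],[0,0,0.004],0.5],
  [[0.02,0,0],[0,0,0],0.5],
  [[0.02,0,0],[0,0,0],0.5],
  [[0.02,0,0],[0,0,0],0.5],
  [[0.02,0,0],[0,0,0],0.5],
  [[0.02,0,0],[0,0,0],0.5],
  [[0.02,0,0],[0,0,0],0.5],
  [[0,0,0],[0,0,0],0.5],
])

```text
time_s: 15.9
eef_pos: [497.5, -23.6, 17.1]
ee_rot: [0.0, 1.0, -0.008, 0.001]
force: [-0.1, 0.1, 0.0]
grip_width: 0.5
grip_force: 0.0
```

```bash
python3 -c "
from h import *
go(-125,0,17,0);a=optics.capture('top');cv2.imwrite('pics/t9.png',a);edges(a);grom(a)"
```

```text
t 15.9 now S [-176.4   -0.9] z 17.1 F [-0.1  0.1  0. ] grip 0.5 -> [ 0.2568 -0.0049  0.0008] [ 0.0001 -0.0006 -0.0007]
plate S [-106.4    0.9] ang -0.014
grom px [277.1 204. ] S [-60.    0.7] 17
grom px [258.1 256.9] S [-217.9   49.2] 35
```

Request:
servo_tool([
  [[0.018,0,0],[0,0,0],0.5],
  [[0.018,0,0],[0,0,0],0.5],
  [[0.018,0,0],[0,0,0],0.5],
  [[0.018,0,0],[0,0,0],0.5],
  [[0.018,0,0],[0,0,0],0.5],
  [[0.018,0,0],[0,0,0],0.5],
  [[0.018,0,0],[0,0,0],0.5],
])

```text
time_s: 16.65
eef_pos: [522.3, -23.9, 17.1]
ee_rot: [-0.0, 1.0, -0.008, -0.0]
force: [-1.6, -0.4, -1.1]
grip_width: 0.497
grip_force: 0.4
```

Request:
servo_tool([
  [[0.018,0,0],[0,0,0],0.5],
  [[0.018,0,0],[0,0,0],0.5],
  [[0.018,0,0],[0,0,0],0.5],
  [[0.018,0,0],[0,0,0],0.5],
  [[0.018,0,0],[0,0,0],0.5],
  [[0.018,0,0],[0,0,0],0.5],
])

```text
time_s: 17.25
eef_pos: [543.8, -24.2, 17.1]
ee_rot: [-0.0, 1.0, -0.008, -0.0]
force: [-1.6, -0.6, -0.5]
grip_width: 0.5
grip_force: 0.4
```

```bash
python3 -c "
from h import *
go(-115,0,17,0);plate('pics/c10.png')"
```

```text
t 17.25 now S [-130.    -0.9] z 17.1 F [-1.6 -0.6 -0.5] grip 0.5 -> [ 0.0748 -0.0044  0.0004] [-0.      0.     -0.0007]
```

View pics/c10.png

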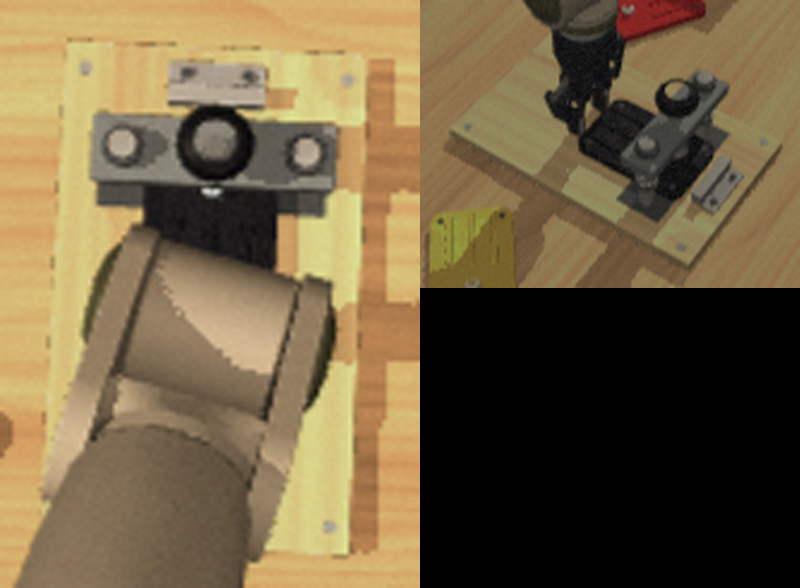

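The plate is between the pillars, with its grommet just disappearing under the head at (211,190). I'll push it slowly against the stop.

Request:
servo_tool([
  [[0.012,0,0],[0,0,0],0.5],
  [[0.012,0,0],[0,0,0],0.5],
  [[0.012,0,0],[0,0,0],0.5],
  [[0.012,0,0],[0,0,0],0.5],
  [[0.008,0,0],[0,0,0],0.5],
])

```text
time_s: 17.85
eef_pos: [554.9, -24.4, 17.1]
ee_rot: [0.0, 1.0, -0.008, 0.0]
force: [-1.8, 0.1, 1.2]
grip_width: 0.503
grip_force: 1.0
```

Request:
servo_tool([
  [[0.006,0,0],[0,0,0],0.5],
  [[0.006,0,0],[0,0,0],0.5],
])

```text
time_s: 18.05
eef_pos: [556.4, -24.4, 17.0]
ee_rot: [-0.0, 1.0, -0.008, -0.001]
force: [-11.0, -0.7, 8.1]
grip_width: 0.505
grip_force: 5.2
```

Request:
servo_tool([
  [[0.006,0,0],[0,0,0],0.5],
  [[0.004,0,0],[0,0,0],0.5],
])

```text
time_s: 18.25
eef_pos: [556.5, -24.3, 17.0]
ee_rot: [-0.0, 1.0, -0.008, -0.004]
force: [-19.9, -2.2, 15.4]
grip_width: 0.5
grip_force: 10.0
```

Request:
servo_tool([
  [[0,0,0],[0,0,0],0.5],
  [[0,0,0],[0,0,0],0.5],
  [[0,0,0],[0,0,0],0.5],
])

```text
time_s: 18.55
eef_pos: [556.5, -24.4, 17.0]
ee_rot: [-0.0, 1.0, -0.008, -0.004]
force: [-16.7, -1.6, 12.3]
grip_width: 0.501
grip_force: 8.5
```

Request:
servo_tool([
  [[-0.01,0,0],[0,0,0],0.5],
  [[-0.02,0,0],[0,0,0],0.5],
  [[-0.06,0,0],[0,0,0],0.5],
  [[0,0,-0.2],[0,0,0],0.5],
  [[0,0,-0.2],[0,0,0],0.5],
  [[0,0,-0.2],[0,0,0],0.3],
  [[0,0,-0.2],[0,0,0],0],
  [[0,0,-0.15],[0,0,0],0],
])

```text
time_s: 19.35
eef_pos: [541.6, -24.2, 209.9]
ee_rot: [0.0, 1.0, -0.008, 0.002]
force: [-0.4, 0.1, 0.5]
grip_width: 0.008
grip_force: 0.0
```

```bash
python3 -c "
from h import *
go(0,0,175,0);plate('pics/c11.png')
b=optics.capture('scene');crop('pics/c11.png',b,230,190,130,100,6)"
```

```text
t 19.35 now S [-132.2   -0.9] z 209.9 F [-0.4  0.1  0.5] grip 0.01 -> [ 0.6603 -0.0054  0.1768] [ 0.0004 -0.0022 -0.0006]
```

View pics/c11.png

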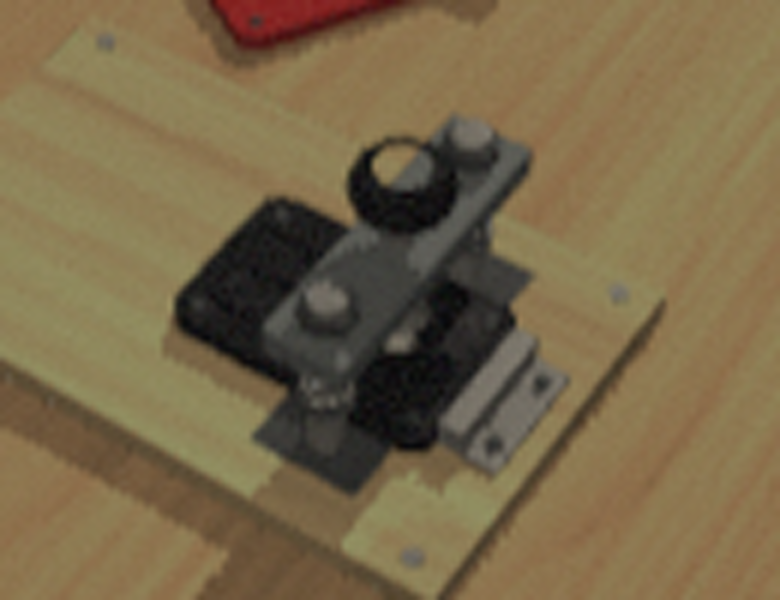

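The plate sits flush against the back stop. Its holes in the crop are at (283,213), (199,304), (488,315) and (413,425). I'll check its pose numerically, then move over the knob.

```bash
python3 -c "
from h import *
H=np.array([toS(p) for p in ray('scene',up([(283,213),(199,304),(488,315),(413,425)],6,(230,190)),30)])
v=H[2]+H[3]-H[0]-H[1];print(H.round(1),H.mean(0).round(1),np.arctan2(v[1],v[0]))"
```

```text
[[-92.7  36.9]
 [-93.  -35.8]
 [ 27.8  37.6]
 [ 33.3 -39.5]] [-31.1  -0.2] -0.012011706329705983
```

Request:
servo_tool([
  [[0.165,-0.0013,0],[0,0,0],0],
  [[0.165,-0.0013,0],[0,0,0],0],
  [[0.165,-0.0013,0],[0,0,0],0],
  [[0.165,-0.0013,0],[0,0,0],0],
  [[0,0,0.1],[0,0,0],0],
  [[0,0,0.07],[0,0,0],0],
  [[0,0,0],[0,0,0],0],
])

```text
time_s: 20.2
eef_pos: [671.6, -25.0, 169.4]
ee_rot: [-0.001, 1.0, -0.008, -0.003]
force: [-0.1, 0.2, 0.4]
grip_width: -0.0
grip_force: 0.0
```

```bash
python3 -c "
from h import *
go(0,0,155,0)"
```

```text
t 20.2 now S [-2.2  0.3] z 169.4 F [-0.1  0.2  0.4] grip -0.0 -> [0.0116 0.0015 0.0718] [-0.0008  0.0041 -0.0007]
```

Request:
servo_tool([
  [[0.01,0,0.03],[0,0.004,0],0],
  [[0,0,0.03],[0,0,0],0],
  [[0,0,0],[0,0,0],0],
])

```text
time_s: 20.5
eef_pos: [674.8, -25.2, 160.7]
ee_rot: [-0.0, 1.0, -0.008, 0.003]
force: [-1.1, 0.9, 0.2]
grip_width: 0.0
grip_force: 0.0
```

Request:
servo_tool([
  [[0,0,0.02],[0,0,0],0],
  [[0,0,0.02],[0,0,0],0],
  [[0,0,0.02],[0,0,0],0],
])

```text
time_s: 20.8
eef_pos: [675.3, -25.3, 149.2]
ee_rot: [0.0, 1.0, -0.008, 0.003]
force: [-0.1, 0.1, 3.5]
grip_width: -0.002
grip_force: 1.7
```

Contact with the knob at about 152. I'll press on.

Request:
servo_tool([
  [[0,0,0.02],[0,0,0],0],
  [[0,0,0.02],[0,0,0],0],
  [[0,0,0.02],[0,0,0],0],
])

```text
time_s: 21.1
eef_pos: [675.4, -25.3, 137.3]
ee_rot: [0.0, 1.0, -0.008, 0.003]
force: [-3.8, 1.0, 9.3]
grip_width: -0.002
grip_force: 4.9
```

Request:
servo_tool([
  [[0,0,0.015],[0,0,0],0],
  [[0,0,0.015],[0,0,0],0],
  [[0,0,0],[0,0,0],0],
])

```text
time_s: 21.4
eef_pos: [675.4, -25.3, 133.0]
ee_rot: [0.0, 1.0, -0.008, 0.004]
force: [-7.6, 0.4, 14.7]
grip_width: 0.002
grip_force: 7.3
```

Request:
servo_tool([
  [[0,0,0.008],[0,0,0],0],
  [[0,0,0],[0,0,0],0],
])

```text
time_s: 21.6
eef_pos: [675.4, -25.3, 132.9]
ee_rot: [0.0, 1.0, -0.008, 0.004]
force: [-10.9, 1.5, 23.5]
grip_width: 0.002
grip_force: 11.5
```

It has bottomed at about 19 mm with the force rising, so the grommet is home. I'll release and retreat.

Request:
servo_tool([
  [[0,0,0],[0,0,0],0],
  [[0,0,-0.03],[0,0,0],0],
  [[0,0,-0.04],[0,0,0],0],
  [[0,0,-0.06],[0,0,0],0],
  [[0,0,-0.15],[0,0,0],0],
  [[0,0,-0.15],[0,0,0],0],
])

```text
time_s: 22.2
eef_pos: [674.5, -25.2, 215.9]
ee_rot: [-0.0, 1.0, -0.008, 0.002]
force: [0.7, -0.4, -0.0]
grip_width: -0.003
grip_force: 0.0
```

Request:
servo_tool([
  [[-0.2,0,0],[0,0,0],0],
  [[-0.2,0,0],[0,0,0],0],
  [[-0.2,0,0],[0,0,0],0],
  [[-0.2,0,0],[0,0,0],0],
  [[0,0,0],[0,0,0],0],
  [[0,0,0],[0,0,0],0],
])

```text
time_s: 22.8
eef_pos: [514.9, -22.8, 215.1]
ee_rot: [0.0, 1.0, -0.008, 0.004]
force: [0.3, -0.8, 0.2]
grip_width: -0.004
grip_force: 0.0
```

```bash
python3 -c "
from h import *
go(0,0,200,0)
b=optics.capture('scene');crop('pics/c12.png',b,230,190,130,100,6)"
```

```text
t 22.8 now S [-1.59e+02  1.00e-01] z 215.1 F [ 0.3 -0.8  0.2] grip -0.0 -> [ 7.942e-01 -4.000e-04  8.100e-02] [ 0.0001 -0.0046 -0.0009]
```

View pics/c12.png

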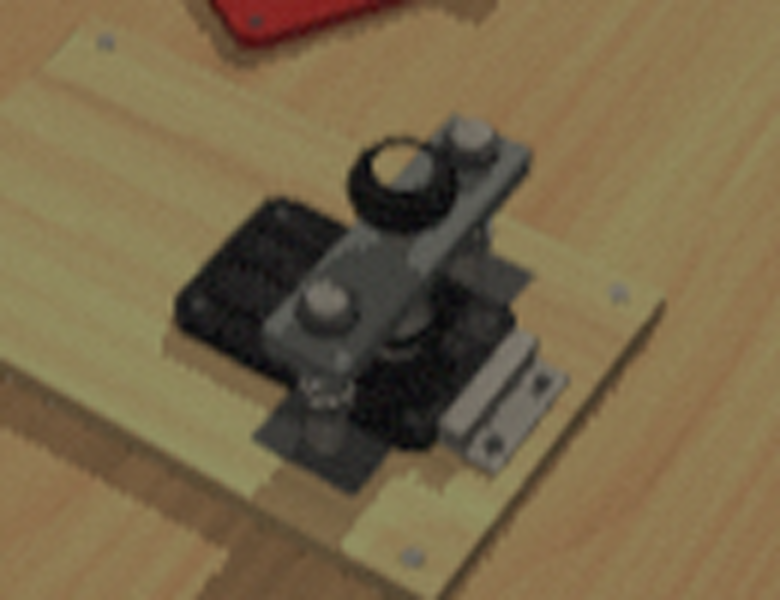

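The head is back up with the knob at (403,185) as before, the grommet has sunk (near (405,345)), and the plate is still against the stop. Handing in.

```bash
python3 -c "
from rig import ctrl
print(ctrl.finish_job())"
```

```text
the job is handed in; nothing more can be done
None
```

The job is handed in with no verdict returned: the last picture shows the plate against the back stop, the grommet pressed home after a full 19 mm stroke, the head back up and the robot clear, and the last, pliers and tube were left alone.

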